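# Dispense one tube cap and push it onto the mat

## Task

Press the plunger of the cap dispenser all the way down once, so that a single tube cap comes out at its foot, and let the plunger come back up. Then push that cap along the bench with the fingertips until it lies wholly on the round grey mat, and leave it there. Do not pinch, squeeze or lift any cap, let no second cap out, and leave everything else on the bench where it is.

Things in the scene. Friction and masses are not known exactly. Their poses are not given: they have to be found in the camera images.
- dispenser: Cap dispenser fixed to the bench: in front a clear magazine (40 x 40 mm, 46 mm high) with a stack of three orange tube caps, behind it a white housing (44 mm wide, 36 mm high, back face at x = +92 mm) with a black plunger on top. Origin: on the bench under the centre of the stack; +x points to its back, z up. Two flat feet, 4 mm thick, reach to y = +-41 mm.
- mouth (a point): Foot of the magazine's front face, on the bench (dispenser x = -20 mm). Pressing the plunger drives a flat slide out here in the dispenser's -x, which pushes out the lowest cap: at full stroke the slide's nose is 26 mm and the cap's centre about 42 mm in front of this point. As the plunger rises the slide goes back and the next cap drops; a second press would push that one out.
- plunger_top (a point): Centre of the top face of the plunger's black round head (32 mm across, 8 mm thick); moves with it. At rest it is 79 mm above the bench, on the dispenser's centre line at its x = +55 mm; fully pressed 49 mm above the bench.
- plunger (a joint): Plunger travel in m: 0 = up, 0.030 = fully down (hard stop). A spring lifts it: about 3.6 N at the top, 7.2 N at the bottom. The slide moves 2.2 times as far.
- cap_first: Lowest cap in the stack, the one to be dispensed: orange ribbed screw cap, 34 mm across, 13 mm high, about 15 g. Origin: centre of its underside, z up. It slides on the bench, which is also the magazine's floor.
- cap_second: Second cap, same kind; origin at the centre of its underside. Drops to the bench inside the magazine when the plunger is back up, and must stay in there.
- cap_third: Third cap, on top of the stack; origin at the centre of its underside. Must stay in the magazine.
- mat_center (a point): Centre of the round grey mat, 92 mm across, flush with the bench (under 1 mm thick, no step). It lies to the left or to the right of the dispenser's mouth.
- timer: Bystander: white lab timer, 62 x 78 mm, 21 mm high, on the side where the mat is not. Origin: centre of its underside.
- spare_cap: Bystander: a cap like the others (34 mm across, 13 mm high) lying loose near the front edge of the bench. Origin: centre of its underside.
- marker_pen: Bystander: black marker pen lying on the bench near the front edge, 136 mm long (along its y), 12 mm thick. Origin: centre of its underside.
- eyedrop_bottle: Bystander: small white bottle, 25 mm across, 56 mm high, upright. Origin: centre of its underside.
- green_cup: Bystander: small green measuring cup, 47 mm across, 38 mm high, upright. Origin: centre of its underside.

How it is judged:
On the way, in this order (a step that is already met when the one before it is completed fails the run):
1. the plunger is pressed down and the lowest cap is out of the magazine (value of joint plunger above 0.025 m and x of cap_first in the frame of dispenser below -0.042 m).
2. the plunger is back up, with the cap out and the others in the magazine (value of joint plunger below 0.004 m and x of cap_first in the frame of dispenser below -0.042 m and height (world z) of cap_second below 0.005 m), for 0.2 s.
At the end, for the whole second after the job is handed in: The first cap lies flat and at rest wholly on the mat (its centre within 30 mm of the mat's centre), the plunger is up, and the other two caps are still stacked in the magazine (within 10 mm of its axis, dropped to the bench) (horizontal distance between cap_first and mat_center below 0.03 m and height (world z) of cap_first below 0.004 m and angle between cap_first's own z axis and vertical below 0.15 rad and linear speed of cap_first below 0.01 m/s and value of joint plunger below 0.004 m and horizontal distance between each of cap_second, cap_third and dispenser below 0.01 m and height (world z) of cap_second below 0.005 m and height (world z) of cap_third below 0.017 m); the robot touches nothing.
It fails at once if the dispensed cap is lifted or tipped over (height (world z) of cap_first above 0.007 m or angle between cap_first's own z axis and vertical above 0.5 rad).
It fails at once if the cap is squeezed (over 15 N from the fingers) (contact force between the fingers and cap_first above 15 N).
It fails at once if a second cap leaves the magazine or is lifted (horizontal distance between any of cap_second, cap_third and dispenser above 0.014 m or height (world z) of cap_second above 0.02 m or height (world z) of cap_third above 0.033 m).
It fails at once if a bystander is displaced (over 20 mm) (distance of any of spare_cap, marker_pen, eyedrop_bottle, green_cup, timer from where it was at the start of the episode above 0.02 m).
It also fails if it takes over 56 s, if anything falls off the work surface, if the arm or the gripper's body presses on something with over 40 N, if the wrist force passes 120 N, or if a joint passes its speed limit or range.

## Robot

A 7-joint arm with a two-finger parallel gripper is mounted at the origin on a cart in front of the work surface, level with it; the furniture and walls round the work are solid. World frame = base frame: x ahead of the robot, y to its left, z up, the work surface at z = 0. Lengths are in m, angles in rad, forces in N, time in s.
With the tool pointing down it reaches from about 0.425 to 0.825 m from the base axis. Payload 3.6 kg.
Tool frame: the origin (TCP) lies between the finger pads; the fingertips stand 25 mm ahead of it and the grasp point (between the pads) lies 6 mm ahead of it; z points along the fingers, y is the line along which they close (so a half turn about z gives the same grasp; the last joint's range is limited). The gripper opens to 85 mm and grips with 20 to 120 N. Pads are 22 mm wide; open, the fingers measure 114 mm over their backs; the gripper's body (76 mm by 85 mm) begins 54 mm behind the grasp point. The pads swing forward as they close: fully open they stand 13 mm farther back than shut.
Start: joints at [-1.226, 0.615, -0.013, 1.423, 0.008, 1.103, -0.04], TCP at [0.236, 0.606, 0.22] pointing down, gripper open.
Joint ranges: [-3.12, 3.12], [-0.3, 2.06], [-1.34, 1.32], [0.26, 2.42], [-1.36, 4.5], [0.01, 1.98], [-2.84, 2.84]. Speed limits (rad/s): [2.79, 2.79, 3.14, 3.14, 3.14, 3.14, 3.14].

## Interface

Orientations are given as a unit quaternion [w, x, y, z].
In Python, from bench import ctrl gives the robot as it stands. The module is installed in compiled form; this text tells all that it offers.
- The arm moves only by the tool apply_moves, never from a script. Its argument "plan" is a list of rows, each a list of 3 entries, a list of its own where there are three numbers: the shift along the tool's x, y, z in units of 2.5 cm (1.0 is 2.5 cm), then the turn about the tool's z in units of 4 degrees (1.0 is 4 degrees), then the opening, from 0 (shut) to 1 (fully open). In form: [[[tx, ty, tz], roll, fingers], ...]. A call has 1 to 12 rows; each row shifts and turns the commanded pose from where the row before left it, along the tool's axes as they then stand; what a row does not reach is not made up. A row lasts 1/8 s, in which the tool goes at most 62.5 mm and 10.7 degrees, less where a joint would pass 70% of its speed; a pose out of reach is approached as far as the arm can. A call with a number of a shift or a turn outside -1 to 1 is refused whole. A call with a gripper value outside its range is refused whole. The fingers move at their own pace and stop on an object; "grip_force" is the grip in N (left out, the last holds). Time passes only in rows, so rows that do not move let the fingers close. It gives the time, the measured TCP pose, the force, the opening and the grip force at its end, in the units of the state.
- ctrl.sense(): the state, without advancing time (a new reading comes with each control period).
- ctrl.capture(name): name is "scene" or "top" or "wrist"; returns a dict with "color" (480x640x3 uint8, blue, green, red), "fx", "fy", "cx", "cy" (pixels), "extrinsics" (4x4, takes a point from world to camera coordinates). Camera axes: x right, y down, z forward; pixel columns grow to the right and rows downward; lengths in m; the calibration is good to about 2 mm. The wrist camera is an equidistant fisheye: a pixel r from the principal point sees the ray r / f radians off the axis. A picture is of the moment at which its call begins. There is no depth.
- ctrl.close_job(): hands the job in; it is judged then, once.
The state is a dict: "clock": time; "joints": joint angles; "qvel": joint speeds; "effort": joint torques, N m; "tool_pos": TCP position; "eef_rot": TCP orientation; "contact_force": force on the tool from outside, world axes, zero at the start; "wrist_torque": the same for the moment, N m; "width": opening from 0.0 (shut) to 1.0 (fully open); "grip_force": force on a finger pad.
Only numpy, scipy, OpenCV 4.12 (cv2) and the standard library are available. Lean on these libraries where they do the work, as an engineer would, in place of code of your own. Each camera call takes 0.05 s, during which the arm holds its last target. There are 200 camera calls.

## Working session

There is one attempt and no reset: what is moved stays moved. The work goes in short steps, Python scripts to look and compute and a tool call to move; the robot and the scene stay as the last step left them, time stands still between calls to the robot, and variables do not carry over. Pictures are saved under pics/ and viewed, at most 10 in all, crops included, and the job is handed in when it is done.

Besides the shell and the picture viewer there is one more tool, called as name(argument=value, ...) on one line, values as JSON. apply_moves: Moves the arm, as the interface text tells. Its arguments: {"type":"object","properties":{"plan":{"type":"array"},"grip_force":{"type":"number"}},"required":["plan"]}

```bash
mkdir -p pics; cat > h.py <<'E'
import numpy as np, cv2, pickle
from bench import ctrl
def cap(n,f):
    d=ctrl.capture(n); cv2.imwrite('pics/'+f+'.png',d['color']); pickle.dump(d,open('pics/'+f+'.pkl','wb')); return d
def ray(f,u,v,z,fish=False):
    d=pickle.load(open('pics/'+f+'.pkl','rb')); E=np.array(d['extrinsics'])
    a=np.array([(u-d['cx'])/d['fx'],(v-d['cy'])/d['fy'],1.])
    if fish:
        r=np.hypot(a[0],a[1]); a=np.array([a[0]/r*np.sin(r),a[1]/r*np.sin(r),np.cos(r)])
    R=E[:3,:3]; o=-R.T@E[:3,3]; w=R.T@a
    return o+w*(z-o[2])/w[2]
E
python3 - <<'E'
from h import *
cap('top','t0');cap('scene','s0')
s=ctrl.sense();print(s['tool_pos'],s['eef_rot'],s['width'],s['clock'])
E
```

```text
[0.23588484 0.60490367 0.21864404] [-1.80701726e-04  1.84807962e-01  9.82773943e-01 -1.16719580e-03] 0.9998014338461539 0.1
```

View pics/t0.png

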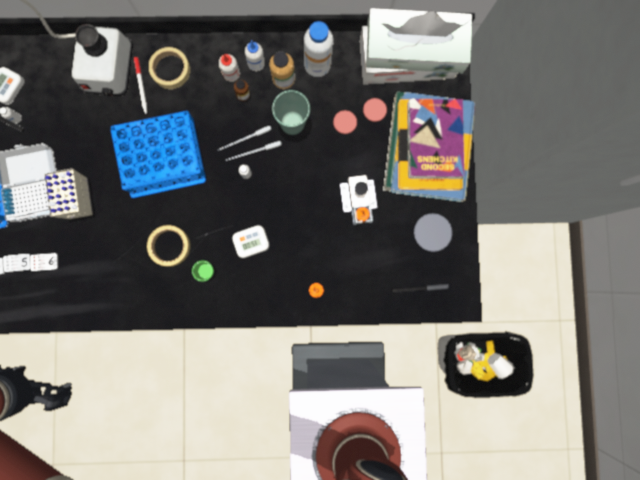

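View pics/s0.png

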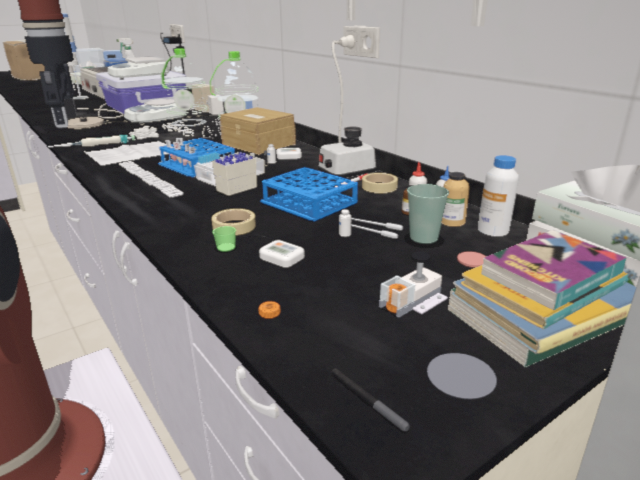

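The top view shows the dispenser around (360,200) with its mouth toward the robot, the mat at (433,232), the spare cap at (316,290) and the pen at (420,288). I'll enlarge that area.

```bash
python3 - <<'E'
from h import *
im=cv2.imread('pics/t0.png')[165:305,300:480]
cv2.imwrite('pics/t0c.png',cv2.resize(im,None,fx=4,fy=4,interpolation=cv2.INTER_CUBIC))
for n,u,v,z in [('mat',433,232,0),('mouth',362,222,0),('plung',361,188,.079),('spare',316,290,.013),('pen',420,288,.01)]: print(n,ray('t0',u,v,z).round(4), ray('t0',u+1,v,z).round(4))
E
```

```text
mat [ 0.5213 -0.1993  0.    ] [ 0.5213 -0.2017  0.    ]
mouth [ 0.5493 -0.0263  0.    ] [ 0.5492 -0.0287  0.    ]
plung [ 0.6185 -0.0177  0.079 ] [ 0.6185 -0.02    0.079 ]
spare [0.3869 0.0897 0.013 ] [0.3868 0.0873 0.013 ]
pen [ 0.3861 -0.1598  0.01  ] [ 0.3861 -0.1622  0.01  ]
```

View pics/t0c.png

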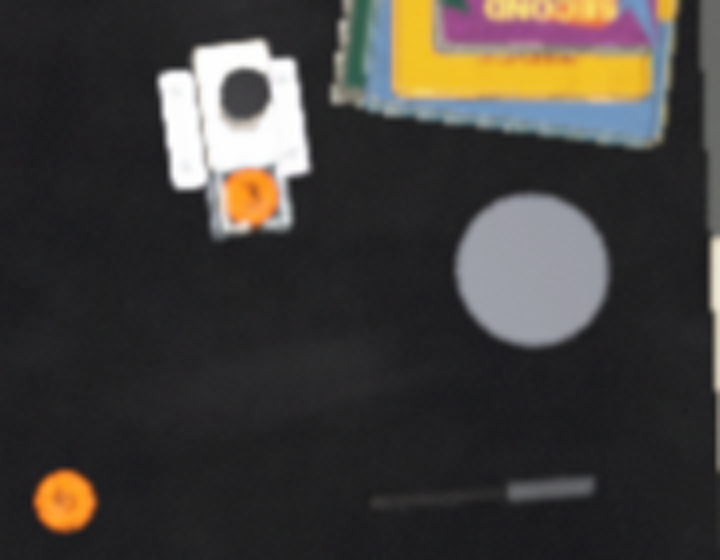

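The enlarged crop shows the plunger head at crop (246,94), the top cap at (251,196), the mat at (532,270), and the feet with outer edges at x≈165 and x≈308. I'll convert these to positions next.

```bash
python3 - <<'E'
from h import *
g=lambda x,y,z: ray('t0',300+x/4-.4,165+y/4-.4,z)
p=g(246,94,.079);c=g(251,196,.039);m=g(532,270,0)
print(p,c,m,np.linalg.norm(p-c))
for q in [(158,73),(175,190),(293,58),(311,172)]: print('foot',g(*q,.004))
print('housing back',g(193,50,.036),g(268,40,.036),'magfront',g(213,238,.046),g(291,228,.046))
s=ctrl.sense()
from scipy.spatial.transform import Rotation as R
q=s['eef_rot'];print(R.from_quat([q[1],q[2],q[3],q[0]]).as_matrix().round(3))
E
```

```text
[ 0.61828451 -0.01795404  0.079     ] [ 0.56463888 -0.0234705   0.039     ] [ 0.52109008 -0.19828763  0.        ] 0.06714376275835456
foot [0.64631821 0.02745659 0.004     ]
foot [0.5739522  0.01893055 0.004     ]
foot [ 0.65415095 -0.05560363  0.004     ]
foot [ 0.58343763 -0.06439997  0.004     ]
housing back [0.65348664 0.00827226 0.036     ] [ 0.65875077 -0.03673459  0.036     ] magfront [5.39282441e-01 3.59291215e-04 4.60000000e-02] [ 0.54429485 -0.0456814   0.046     ]
[[-0.932  0.363 -0.001]
 [ 0.363  0.932 -0.002]
 [-0.    -0.002 -1.   ]]
```

Dispenser pose: yaw about +6.5°, origin near (0.564,-0.0235). The plunger is at (0.6185,-0.018) and the mat at (0.521,-0.198). After dispensing, the cap should sit at about (0.5025,-0.0305). I'll first turn the tool so its -x is the push direction, with the fingers slightly open as a two-point cradle. Then I'll travel to above the plunger.

apply_moves(plan=[[[0,0,0],1,0.15],[[0,0,0],1,0.15],[[0,0,0],1,0.15],[[0,0,0],1,0.15],[[0,0,0],1,0.15],[[0,0,0],1,0.15],[[0,0,0],1,0.15],[[0,0,0],1,0.15],[[0,0,0],1,0.15],[[0,0,0],1,0.15],[[0,0,0],1,0.15],[[0,0,0],1,0.15]], grip_force=20)

```text
clock: 1.6
tool_pos: [0.2358, 0.6052, 0.219]
eef_rot: [0.0, 0.569, 0.822, -0.001]
contact_force: [-0.1, 0.7, 0.3]
width: 0.151
grip_force: 0.0
```

apply_moves(plan=[[[0,0,0],0.9,0.15],[[0,0,0],0.9,0.15],[[0,0,0],0.9,0.15],[[0,0,0],0.9,0.15],[[-1,0.47,0],0,0.15],[[-1,0.47,0],0,0.15],[[-1,0.47,0],0,0.15],[[-1,0.47,0],0,0.15],[[-1,0.47,0],0,0.15],[[-1,0.47,0],0,0.15],[[-1,0.47,0],0,0.15],[[-1,0.47,0],0,0.15]])

```text
clock: 3.1
tool_pos: [0.3516, 0.4161, 0.2193]
eef_rot: [0.0, 0.667, 0.745, -0.001]
contact_force: [-0.2, 0.2, -0.1]
width: 0.151
grip_force: 0.0
```

apply_moves(plan=[[[-1,0.47,0],0,0.15],[[-1,0.47,0],0,0.15],[[-1,0.47,0],0,0.15],[[-1,0.47,0],0,0.15],[[-1,0.47,0],0,0.15],[[-1,0.47,0],0,0.15],[[-1,0.47,0],0,0.15],[[-1,0.47,0],0,0.15],[[-1,0.47,0],0,0.15],[[-1,0.47,0],0,0.15],[[-1,0.47,0],0,0.15],[[-1,0.47,0],0,0.15]])

```text
clock: 4.6
tool_pos: [0.5246, 0.1336, 0.2193]
eef_rot: [-0.0, 0.667, 0.745, -0.0]
contact_force: [0.1, 0.3, 0.3]
width: 0.149
grip_force: 0.0
```

apply_moves(plan=[[[-1,0.47,0],0,0.15],[[-1,0.47,0],0,0.15],[[-1,0.47,0],0,0.15],[[-1,0.47,0],0,0.15],[[-1,0.47,0],0,0.15],[[-1,0.47,0],0,0.15],[[0,0,0],0,0.15],[[0,0,0],0,0.15]])

```text
clock: 5.6
tool_pos: [0.6104, -0.0056, 0.2192]
eef_rot: [-0.001, 0.667, 0.745, -0.0]
contact_force: [0.7, 0.1, -0.5]
width: 0.146
grip_force: 0.0
```

```bash
python3 - <<'E'
from h import *
from scipy.spatial.transform import Rotation as R
cap('wrist','w1')
s=ctrl.sense();q=s['eef_rot'];M=R.from_quat([q[1],q[2],q[3],q[0]]).as_matrix()
print(s['clock'],s['tool_pos'],s['width'],M.round(3),np.degrees(np.arctan2(M[1,0],M[0,0])))
print('to plunger, units',(M.T@(np.array([.6185,-.018,.079])-s['tool_pos']))/.025)
E
```

```text
5.65 [ 0.61042145 -0.00513841  0.21931973] 0.1490676909279417 [[-0.112  0.994 -0.001]
 [ 0.994  0.112  0.001]
 [ 0.002 -0.001 -1.   ]] 96.41277186574249
to plunger, units [-0.55629571  0.2703284   5.61159097]
```

View pics/w1.png

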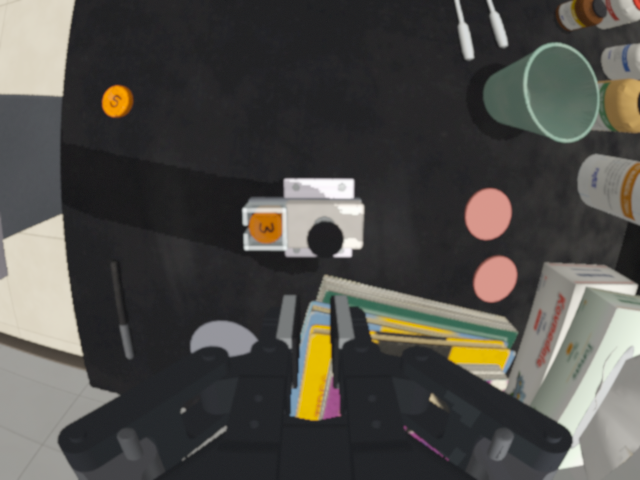

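The wrist view shows the plunger head at (325,239), the top cap at (267,227), the nearest book corner at (327,278) and the fingertips at about (290,298) and (340,298). I'll refine the positions and check how close the books are.

```bash
python3 - <<'E'
from h import *
g=lambda u,v,z: ray('w1',u,v,z,True).round(4)
print('pl',g(325,239,.079),'cap3',g(267,227,.039),'magfront',g(244,205,.046),g(244,249,.046),'back',g(362,200,.036),g(362,250,.036))
print('books',[g(327,278,z) for z in(.01,.03,.06)],g(320,298,.06),g(312,330,.09))
E
```

```text
pl [ 0.6188 -0.0161  0.079 ] cap3 [ 0.5659 -0.0224  0.039 ] magfront [ 0.5439 -0.0019  0.046 ] [ 0.5463 -0.0441  0.046 ] back [0.6511 0.0124 0.036 ] [ 0.6582 -0.036   0.036 ]
books [array([ 0.6302, -0.0794,  0.01  ]), array([ 0.6286, -0.071 ,  0.03  ]), array([ 0.6262, -0.0586,  0.06  ])] [ 0.6222 -0.0795  0.06  ] [ 0.6168 -0.0972  0.09  ]
```

apply_moves(plan=[[[-0.52,0.28,0],0,0.15],[[0,0,1],0,0.15],[[0,0,1],0,0.15],[[0,0,1],0,0.15],[[0,0,0.8],0,0.15],[[0,0,0.4],0,0.15],[[0,0,0.2],0,0.15],[[0,0,0.2],0,0.15],[[0,0,0.1],0,0.15],[[0,0,0],0,0.15],[[0,0,0],0,0.15]])

```text
clock: 7.02
tool_pos: [0.6197, -0.0192, 0.1026]
eef_rot: [0.0, 0.667, 0.745, 0.0]
contact_force: [0.6, -0.0, 0.5]
width: 0.148
grip_force: 0.0
```

apply_moves(plan=[[[0,0,0.15],0,0.15],[[0,0,0.15],0,0.15],[[0,0,0],0,0.15]])

```text
clock: 7.4
tool_pos: [0.6191, -0.0191, 0.0942]
eef_rot: [-0.0, 0.667, 0.745, -0.0]
contact_force: [0.7, 0.5, 0.9]
width: 0.15
grip_force: 0.0
```

```bash
python3 - <<'E'
from h import *
a=cap('wrist','w2')['color'][150:450,160:480]
b=cap('scene','s2')['color'][200:350,340:500]
cv2.imwrite('pics/c2.png',np.hstack([cv2.resize(a,(400,375)),cv2.resize(b,(400,375))]))
print(ctrl.sense()['contact_force'])
E
```

```text
[-0.18060123  0.09691297  0.67346784]
```

View pics/c2.png

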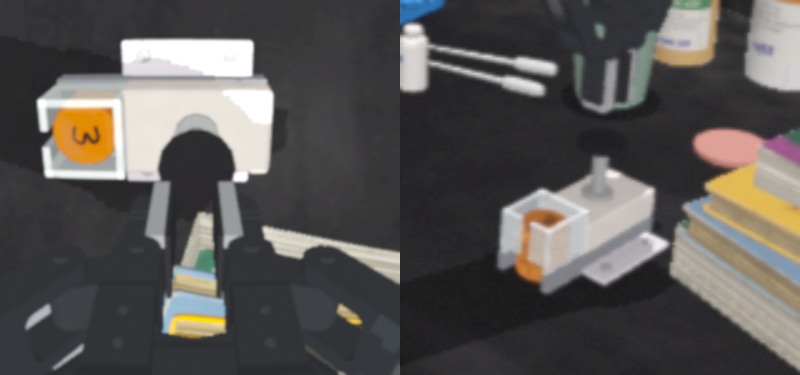

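Right half: the fingertips still seem to hover above the black head. Left half: the tips are at crop (165,185) and (228,185), and the head centre is at about (197,168). I'll calculate the tip height and the head position.

```bash
python3 - <<'E'
from h import *
f=lambda x,y:(160+x/1.25,150+y/1.25)
for z in (.07,.08,.085,.09,.1): print(z,'tip',ray('w2',*f(197,183),z,True).round(4),'edgeL',ray('w2',*f(160,168),z,True).round(4),'edgeR',ray('w2',*f(235,168),z,True).round(4))
print('tip inner L/R', *[ray('w2',*f(x,183),.085,True).round(4) for x in (154,170,219,236)])
s2=lambda x,y,z: ray('s2',340+x*.4,200+y*.4,z).round(4)
print([s2(600,108,z) for z in (.08,.09,.1)], 'head',s2(600,140,.079))
E
```

```text
0.07 tip [ 0.6205 -0.0272  0.07  ] edgeL [ 0.6042 -0.022   0.07  ] edgeR [ 0.6356 -0.0185  0.07  ]
0.08 tip [ 0.6199 -0.0224  0.08  ] edgeL [ 0.6045 -0.0175  0.08  ] edgeR [ 0.6341 -0.0142  0.08  ]
0.085 tip [ 0.6196 -0.02    0.085 ] edgeL [ 0.6047 -0.0152  0.085 ] edgeR [ 0.6334 -0.0121  0.085 ]
0.09 tip [ 0.6193 -0.0176  0.09  ] edgeL [ 0.6049 -0.013   0.09  ] edgeR [ 0.6327 -0.0099  0.09  ]
0.1 tip [ 0.6187 -0.0128  0.1   ] edgeL [ 0.6052 -0.0085  0.1   ] edgeR [ 0.6313 -0.0056  0.1   ]
tip inner L/R [ 0.6029 -0.0219  0.085 ] [ 0.6091 -0.0212  0.085 ] [ 0.6281 -0.0191  0.085 ] [ 0.6347 -0.0184  0.085 ]
[array([ 0.8727, -0.1517,  0.08  ]), array([ 0.8516, -0.1614,  0.09  ]), array([ 0.8304, -0.171 ,  0.1   ])] head [ 0.8291 -0.1766  0.079 ]
```

```bash
python3 - <<'E'
from h import *
s2=lambda x,y,z: ray('s2',340+(x-400)*.4,200+y*.4,z).round(4)
for z in (.08,.09,.1,.11): print(z,s2(603,108,z))
print('head',s2(600,140,.079),s2(600,140,.075))
d=pickle.load(open('pics/s2.pkl','rb'));E=d['extrinsics']
for p in ([.6187,-.017,.079],[.6191,-.0191,.0942-.025],[.6191,-.0191,.09]):
    c=E[:3,:3]@p+E[:3,3];print(p,d['fx']*c[0]/c[2]+d['cx'],d['fy']*c[1]/c[2]+d['cy'])
E
```

```text
0.08 [0.6529 0.0133 0.08  ]
0.09 [ 0.6375 -0.0007  0.09  ]
0.1 [ 0.622  -0.0146  0.1   ]
0.11 [ 0.6065 -0.0286  0.11  ]
head [ 0.6178 -0.0183  0.079 ] [ 0.6236 -0.013   0.075 ]
[0.6187, -0.017, 0.079] 419.840584659903 255.5576752411666
[0.6191, -0.0191, 0.06920000000000001] 420.46671712910154 261.16124244253734
[0.6191, -0.0191, 0.09] 421.45250510462586 250.05198675724776
```

No contact yet, so I'll keep descending gently.

apply_moves(plan=[[[0,0,0.15],0,0.15],[[0,0,0.15],0,0.15],[[0,0,0],0,0.15]])

```text
clock: 7.88
tool_pos: [0.6191, -0.0191, 0.0867]
eef_rot: [-0.0, 0.667, 0.745, -0.0]
contact_force: [-0.5, 0.1, -0.5]
width: 0.152
grip_force: 0.0
```

apply_moves(plan=[[[0,0,0.15],0,0.15],[[0,0,0.15],0,0.15],[[0,0,0],0,0.15]])

```text
clock: 8.25
tool_pos: [0.6191, -0.0191, 0.0792]
eef_rot: [-0.0, 0.667, 0.745, -0.0]
contact_force: [0.2, 0.6, -0.1]
width: 0.151
grip_force: 0.0
```

```bash
python3 - <<'E'
from h import *
a=cap('wrist','w3')['color'][150:450,160:480]
b=cap('scene','s3')['color'][200:320,360:488]
cv2.imwrite('pics/c3.png',np.hstack([cv2.resize(a,(400,375)),cv2.resize(b,(400,375),interpolation=cv2.INTER_CUBIC)]))
print(ctrl.sense()['contact_force'])
E
```

```text
[-0.35129773  0.33092945  0.08346682]
```

View pics/c3.png

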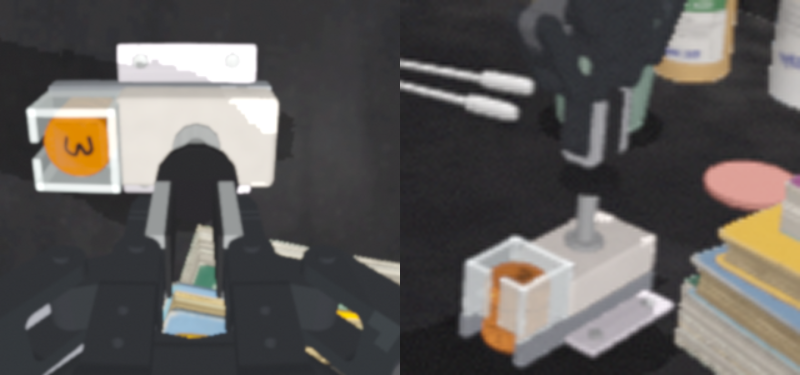

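The scene crop shows the tip bottom at (590,165), just above the head top at (588,180). By projection the tips are still 5–8 mm above the head, so the stated tip offset doesn't fit and I'll use force to find contact.

apply_moves(plan=[[[0,0,0.1],0,0.15],[[0,0,0.1],0,0.15],[[0,0,0],0,0.15]])

```text
clock: 8.72
tool_pos: [0.6192, -0.0191, 0.0744]
eef_rot: [-0.0, 0.667, 0.745, -0.0]
contact_force: [-0.2, -0.2, -1.1]
width: 0.151
grip_force: 0.0
```

apply_moves(plan=[[[0,0,0.1],0,0.15],[[0,0,0],0,0.15],[[0,0,0],0,0.15]])

```text
clock: 9.1
tool_pos: [0.6195, -0.0192, 0.0722]
eef_rot: [0.0, 0.667, 0.745, -0.0]
contact_force: [0.5, 1.0, -0.0]
width: 0.148
grip_force: 0.0
```

```bash
python3 - <<'E'
from h import *
cap('scene','s4')
for f in ('s0','s2','s3','s4'): print(f,cv2.imread(f'pics/{f}.png')[240:282,418:422].mean((1,2)).astype(int))
E
```

```text
s0 [133 131 101  51  29  27  28  33  39  41  41  43  46  45  45  44  45  45
  46  45  37  38  78 142 151 151 151 152 153 155 155 155 156 155 153 153
 150 140 139 155 162 176]
s2 [ 72  89 136 150 127  65  31  34  41  42  44  37  33  32  32  33  31  33
  32  33  35  41  80 145 155 156 155 157 157 159 159 157 157 157 157 156
 154 144 143 159 167 180]
s3 [ 72  76  77  82  82  82  82  83  88  99 131 153 142  83  41  32  33  32
  33  34  35  41  80 146 155 156 156 156 158 159 159 157 157 158 157 156
 155 144 143 159 167 180]
s4 [ 72  72  77  77  78  82  83  83  87  89  95  96  96 103 140 154 143  82
  41  34  35  41  80 146 154 156 156 157 157 159 158 157 157 157 156 157
 154 144 143 159 167 180]
```

apply_moves(plan=[[[0,0,0.1],0,0.15],[[0,0,0.1],0,0.15],[[0,0,0],0,0.15]])

```text
clock: 9.52
tool_pos: [0.6195, -0.0191, 0.0674]
eef_rot: [-0.0, 0.667, 0.745, 0.0]
contact_force: [-0.9, 0.9, 2.3]
width: 0.149
grip_force: 1.6
```

```bash
python3 - <<'E'
from h import *
cap('scene','s5')
print(cv2.imread(f'pics/s5.png')[240:282,418:422].mean((1,2)).astype(int),ctrl.sense()['contact_force'])
E
```

```text
[ 69  71  76  77  78  81  83  83  88  89  90  95  96  96 102 104 120 151
 154 119  63  39  64 142 154 155 156 157 158 159 158 157 157 157 157 156
 154 145 143 159 167 180] [-1.58158725 -0.08020468  3.03265747]
```

Contact was made at TCP z≈0.069, with the spring force showing. I'll press the stroke smoothly.

apply_moves(plan=[[[0,0,0.12],0,0.15],[[0,0,0.12],0,0.15],[[0,0,0.12],0,0.15],[[0,0,0.12],0,0.15],[[0,0,0.12],0,0.15],[[0,0,0.12],0,0.15],[[0,0,0.12],0,0.15],[[0,0,0.1],0,0.15],[[0,0,0.1],0,0.15],[[0,0,0.0],0,0.15],[[0,0,0],0,0.15]])

```text
clock: 10.95
tool_pos: [0.6195, -0.0192, 0.0416]
eef_rot: [0.0, 0.667, 0.745, 0.0]
contact_force: [-1.2, 0.5, 5.5]
width: 0.145
grip_force: 3.2
```

```bash
python3 - <<'E'
from h import *
cap('scene','s6')
print(cv2.imread(f'pics/s6.png')[240:290,418:422].mean((1,2)).astype(int),ctrl.sense()['contact_force'],ctrl.sense()['tool_pos'])
E
```

```text
[ 61  69  59  48  48  50  51  52  51  51  52  51  50  60  95 103 103 108
 108 109 114 116 122 124 129 130 130 131 134 134 142 154 147 102  54  42
  81 134 142 159 167 180 183 184 184 185 189 195 198 197] [-1.46692533 -0.31470052  6.11314964] [ 0.6195428  -0.0191215   0.04164066]
```

Moving well. I'll press the last millimetres to the hard stop.

apply_moves(plan=[[[0,0,0.08],0,0.15],[[0,0,0.08],0,0.15],[[0,0,0],0,0.15]])

```text
clock: 11.38
tool_pos: [0.6195, -0.0192, 0.0378]
eef_rot: [0.0, 0.667, 0.745, 0.0]
contact_force: [-3.0, 0.2, 7.1]
width: 0.149
grip_force: 3.7
```

apply_moves(plan=[[[0,0,0.08],0,0.15],[[0,0,0],0,0.15],[[0,0,0],0,0.15]])

```text
clock: 11.75
tool_pos: [0.6196, -0.0191, 0.0377]
eef_rot: [-0.0, 0.667, 0.745, 0.001]
contact_force: [-5.1, 1.2, 16.9]
width: 0.15
grip_force: 8.5
```

That's the hard stop: the force jumped to 17 N at z=0.0377, so tip height ≈ TCP z + 0.011. Now I'll raise it smoothly and look.

apply_moves(plan=[[[0,0,-0.12],0,0.15],[[0,0,-0.12],0,0.15],[[0,0,-0.15],0,0.15],[[0,0,-0.15],0,0.15],[[0,0,-0.15],0,0.15],[[0,0,-0.15],0,0.15],[[0,0,-0.15],0,0.15],[[0,0,-0.15],0,0.15],[[0,0,-0.2],0,0.15],[[0,0,-0.4],0,0.15],[[0,0,-0.6],0,0.15],[[0,0,-0.8],0,0.15]])

```text
clock: 13.25
tool_pos: [0.6192, -0.0191, 0.1144]
eef_rot: [-0.0, 0.667, 0.745, -0.0]
contact_force: [0.3, -0.9, -0.4]
width: 0.149
grip_force: 0.0
```

apply_moves(plan=[[[0.5,-0.8,-0.4],0,0.15],[[0.8,-0.8,0],0,0.15],[[0.8,-0.8,0],0,0.15],[[0.5,-0.8,0],0,0.15],[[0,-0.8,0],0,0.15],[[0,0,0],0,0.15],[[0,0,0],0,0.15]])

```text
clock: 14.12
tool_pos: [0.5144, 0.0344, 0.1244]
eef_rot: [0.001, 0.667, 0.745, 0.001]
contact_force: [0.0, 0.0, 0.8]
width: 0.15
grip_force: 0.0
```

```bash
python3 - <<'E'
from h import *
a=cap('wrist','w7')['color']
b=cap('scene','s7')['color'][220:345,370:480]
cap('top','t7')
cv2.imwrite('pics/c7.png',np.hstack([a[:, :500],cv2.resize(b,(300,480),interpolation=cv2.INTER_CUBIC)]))
print(ctrl.sense()['tool_pos'],ctrl.sense()['clock'])
E
```

```text
[0.51399664 0.03434346 0.12382646] 14.275
```

View pics/c7.png

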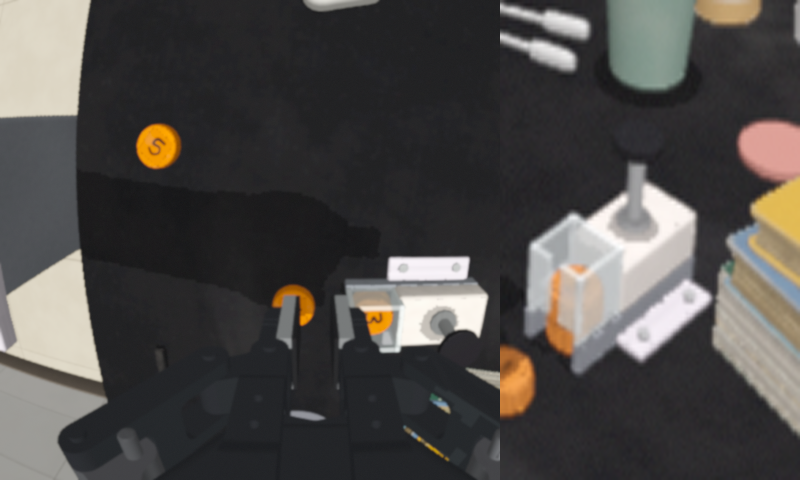

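The plunger is back up and the cap is out, at about (294,305) in the wrist view. The two remaining caps are in the magazine.

```bash
python3 - <<'E'
from h import *
from scipy.spatial.transform import Rotation as R
print('wrist',ray('w7',294,306,.013,True))
for f,z in (('t7',.013),('s7',.0065)):
    im=cv2.imread(f'pics/{f}.png');h=cv2.cvtColor(im,cv2.COLOR_BGR2HSV)
    m=cv2.inRange(h,(5,150,100),(22,255,255));n,l,st,c=cv2.connectedComponentsWithStats(m)
    for i in range(1,n):
        if st[i,4]>12: print(f,c[i],st[i],ray(f,*c[i],z).round(4))
s=ctrl.sense();q=s['eef_rot'];M=R.from_quat([q[1],q[2],q[3],q[0]]).as_matrix()
mat=np.array([.521,-.198,0])
for c in ([.5025,-.0305,0],ray('w7',294,306,.013,True)):
    c=np.array(c);c[2]=0
    print('tool units to cap',(M.T@(c-s['tool_pos']))/.025,'cap->mat',(M.T@(mat-c))/.025)
E
```

```text
wrist [ 0.50345008 -0.02611172  0.013     ]
t7 [240.7037037   89.07407407] [235  85  12   7  27] [0.8827 0.2644 0.013 ]
t7 [400.31081081 115.56756757] [398 100  10  31  74] [ 0.8099 -0.1272  0.013 ]
t7 [427.66 104.04] [420 100  14  12 100] [ 0.8381 -0.1961  0.013 ]
t7 [406. 113.] [406 103   1  21  21] [ 0.8161 -0.1415  0.013 ]
t7 [467.27536232 151.45652174] [464 134   8  35 138] [ 0.717  -0.2889  0.013 ]
t7 [396.92857143 152.16666667] [395 142   4  18  42] [ 0.7181 -0.1156  0.013 ]
t7 [401.85454545 170.12727273] [399 160   9  28  55] [ 0.6732 -0.126   0.013 ]
t7 [446.52857143 166.47142857] [440 162  12   9  70] [ 0.6804 -0.236   0.013 ]
t7 [437.25730994 183.03508772] [410 179  52  10 171] [ 0.6398 -0.2115  0.013 ]
t7 [315.75742574 289.77722772] [308 282  16  16 202] [0.3874 0.0902 0.013 ]
s7 [498.04651163 196.95348837] [489 194  17   7  43] [1.1171 0.1876 0.0065]
s7 [572.03571429 240.625     ] [566 237  14   9  56] [ 1.0267 -0.0642  0.0065]
s7 [508.16864295 292.24242424] [465 267  91  49 759] [ 0.7465 -0.1103  0.0065]
s7 [613.09090909 279.03030303] [601 273  23  13  33] [ 0.936  -0.1953  0.0065]
s7 [390.79166667 305.51388889] [387 292   9  21  72] [ 0.5557 -0.0199  0.0065]
s7 [268.96084337 309.36144578] [258 301  23  18 332] [0.3876 0.091  0.0065]
s7 [589.62729124 311.700611  ] [567 300  47  24 491] [ 0.801  -0.2255  0.0065]
s7 [370.93965517 318.95977011] [360 310  23  19 348] [ 0.5039 -0.0298  0.0065]
tool units to cap [-2.52624786 -0.74629207  4.95306605] cap->mat [-6.74074112e+00  2.15459942e-03  2.13432518e-03]
tool units to cap [-2.35593146 -0.68930333  4.95307285] cap->mat [-6.91105752e+00 -5.48341451e-02  2.12752051e-03]
```

The wrist and scene views put the cap at about (0.5035,-0.029), so the push is 6.8 units straight along tool -x. I'll line up and descend behind the cap.

apply_moves(plan=[[[0,-0.7,0.6],0,0.15],[[0,0,1],0,0.15],[[0,0,1],0,0.15],[[0,0,0.8],0,0.15],[[0,0,0.6],0,0.15],[[0,0,0.4],0,0.15],[[0,0,0.3],0,0.15],[[0,0,0.2],0,0.15],[[0,0,0.1],0,0.15],[[0,0,0.1],0,0.15],[[0,0,0],0,0.15],[[0,0,0],0,0.15]])

```text
clock: 15.78
tool_pos: [0.4957, 0.0326, -0.0036]
eef_rot: [0.0, 0.667, 0.745, 0.0]
contact_force: [-1.0, 0.1, -0.7]
width: 0.15
grip_force: 0.0
```

```bash
python3 - <<'E'
from h import *
a=cap('wrist','w8')['color'][200:440,180:420]
b=cap('scene','s8')['color'][240:360,310:430]
cv2.imwrite('pics/c8.png',np.hstack([cv2.resize(a,(400,400)),cv2.resize(b,(400,400),interpolation=cv2.INTER_CUBIC)]))
print(ctrl.sense()['tool_pos'],ctrl.sense()['contact_force'])
E
```

```text
[ 0.4956685   0.03256987 -0.00362416] [ 5.03029470e-01 -3.28813943e-04 -3.28120684e-01]
```

View pics/c8.png

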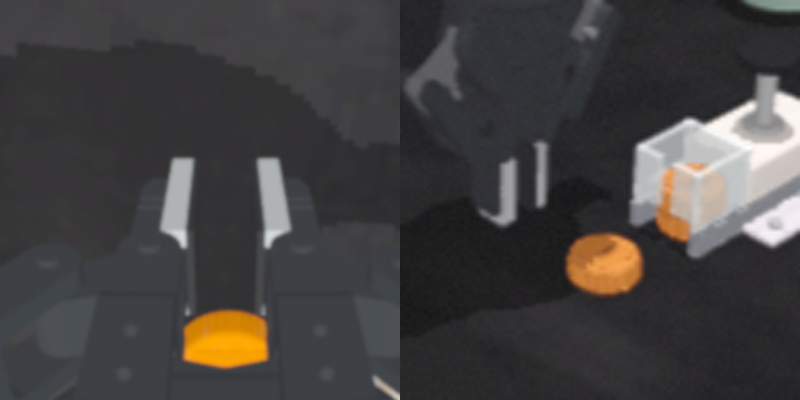

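The left half shows the cap centred between the fingers, at x≈226 against a mid-gap of 226. The right half shows the tips just above the bench behind the cap. I'll lower slightly and push.

apply_moves(plan=[[[-0.3,0,0.1],0,0.15],[[-0.4,0,0],0,0.15],[[-0.3,0,0],0,0.15],[[-0.15,0,0],0,0.15],[[-0.15,0,0],0,0.15],[[-0.15,0,0],0,0.15],[[-0.15,0,0],0,0.15],[[-0.2,0,0],0,0.15],[[-0.2,0,0],0,0.15],[[-0.2,0,0],0,0.15],[[-0.2,0,0],0,0.15],[[-0.2,0,0],0,0.15]])

```text
clock: 17.38
tool_pos: [0.5027, -0.0324, -0.0063]
eef_rot: [0.0, 0.667, 0.745, -0.0]
contact_force: [-0.1, -0.0, -0.5]
width: 0.156
grip_force: 0.1
```

```bash
cat > loc.py <<'E'
from h import *
from scipy.spatial.transform import Rotation as R
import sys
k=sys.argv[1]; d=cap('scene','s'+k); cap('top','t'+k)
s=ctrl.sense();q=s['eef_rot'];M=R.from_quat([q[1],q[2],q[3],q[0]]).as_matrix()
print(s['clock'],s['tool_pos'],s['contact_force'])
h=cv2.cvtColor(d['color'],cv2.COLOR_BGR2HSV);m=cv2.inRange(h,(5,150,100),(22,255,255))
n,l,st,c=cv2.connectedComponentsWithStats(m)
for i in range(1,n):
    if st[i,4]>40:
        p=ray('s'+k,*c[i],.0065)
        if p[0]<.56: print(st[i],p.round(4),'from TCP',(M.T@(p-s['tool_pos'])).round(4),'to mat units',(M.T@(np.array([.521,-.198,.0065])-p)/.025).round(2))
E
python3 loc.py 9
```

```text
17.475 [ 0.50278278 -0.03300953 -0.00624689] [-0.66280308  0.20189571 -0.05169297]
[387 292   9  21  70] [ 0.5556 -0.0199  0.0065] from TCP [ 0.0073  0.0539 -0.0127] to mat units [-6.93 -2.15  0.  ]
[258 301  23  18 328] [0.3875 0.0909 0.0065] from TCP [ 0.1357 -0.1011 -0.0128] to mat units [-1.207e+01  4.050e+00  1.000e-02]
[373 318  24  19 355] [ 0.5067 -0.0586  0.0065] from TCP [-0.0259  0.0011 -0.0127] to mat units [-5.6  -0.04  0.  ]
```

The cap is nested 26 mm ahead of the TCP with 5.6 units left, so I'll continue.

apply_moves(plan=[[[-0.2,0,0],0,0.15],[[-0.25,0,0],0,0.15],[[-0.25,0,0],0,0.15],[[-0.25,0,0],0,0.15],[[-0.25,0,0],0,0.15],[[-0.25,0,0],0,0.15],[[-0.25,0,0],0,0.15],[[-0.25,0,0],0,0.15],[[-0.25,0,0],0,0.15],[[-0.25,0,0],0,0.15],[[-0.25,0,0],0,0.15],[[-0.25,0,0],0,0.15]])

```text
clock: 18.98
tool_pos: [0.5108, -0.1058, -0.0063]
eef_rot: [-0.0, 0.667, 0.745, -0.0]
contact_force: [0.8, -0.2, -0.5]
width: 0.154
grip_force: 0.0
```

```bash
python3 loc.py 10
```

```text
19.075 [ 0.51088545 -0.10659568 -0.00619533] [-0.69757955 -0.55381974 -0.14083356]
[258 301  23  18 329] [0.3875 0.0909 0.0065] from TCP [ 0.2097 -0.1012 -0.0129] to mat units [-1.207e+01  4.060e+00  1.000e-02]
[411 338  25  21 416] [ 0.5155 -0.1317  0.0065] from TCP [-0.0255  0.0019 -0.0127] to mat units [-2.66 -0.07  0.  ]
```

apply_moves(plan=[[[-0.2,0,0],0,0.15],[[-0.25,0,0],0,0.15],[[-0.25,0,0],0,0.15],[[-0.25,0,0],0,0.15],[[-0.25,0,0],0,0.15],[[-0.25,0,0],0,0.15],[[-0.25,0,0],0,0.15],[[-0.25,0,0],0,0.15],[[-0.25,0,0],0,0.15],[[-0.2,0,0],0,0.15],[[-0.15,0,0],0,0.15],[[-0.1,0,0],0,0.15]])

```text
clock: 20.58
tool_pos: [0.518, -0.1713, -0.0063]
eef_rot: [-0.0, 0.667, 0.745, -0.0]
contact_force: [0.1, 0.2, -1.2]
width: 0.149
grip_force: 0.1
```

apply_moves(plan=[[[0.1,0,0],0,0.15],[[0.3,0,0],0,0.15],[[0.5,0,0],0,0.15],[[0.5,0,-0.5],0,0.15],[[0.3,0,-1],0,0.15],[[0,0,-1],0,0.15],[[0,0,-1],0,0.15],[[0,0,-1],0,0.15],[[0,0,-0.5],0,0.15],[[0,0,0],0,0.15],[[0,0,0],0,0.15]])

```text
clock: 21.95
tool_pos: [0.5127, -0.1284, 0.118]
eef_rot: [-0.001, 0.667, 0.745, -0.0]
contact_force: [0.1, 0.7, -0.5]
width: 0.149
grip_force: 0.0
```

```bash
python3 loc.py 11; python3 -c "
from h import *
b=cv2.imread('pics/s11.png')[240:420,340:520]
cv2.imwrite('pics/c11.png',cv2.resize(b,(540,540),interpolation=cv2.INTER_CUBIC))"
```

```text
22.05 [ 0.51264205 -0.12866927  0.11772416] [-0.94360121  0.01950184 -0.09528909]
[387 292   9  21  71] [ 0.5556 -0.0199  0.0065] from TCP [0.1033 0.0549 0.1112] to mat units [-6.93 -2.16 -0.  ]
[258 301  23  18 328] [0.3875 0.0909 0.0065] from TCP [ 0.2319 -0.1001  0.1116] to mat units [-12.07   4.04  -0.02]
[449 360  26  22 425] [ 0.5225 -0.1973  0.0065] from TCP [-0.0694  0.0025  0.1112] to mat units [-0.02 -0.06  0.  ]
```

View pics/c11.png

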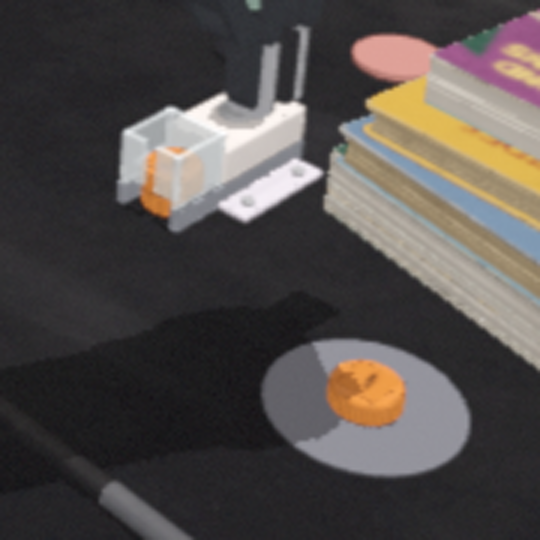

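The cap lies centred on the mat at crop (366,393), the two others are in the magazine, and the arm is clear, so I'll hand in the job.

```bash
python3 -c "
from bench import ctrl
print(ctrl.close_job())"
```

```text
the job is handed in; nothing more can be done
None
```

I pressed the plunger once and let it back up, then pushed the single cap to within about 2 mm of the mat's centre. The other two caps were still in the magazine, and I handed the job in at about 22 s; no verdict was returned.

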